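# Rack two inverter modules on the leaning shelf

## Robot

A 6-joint arm with a two-finger parallel gripper is mounted at the origin on the work surface. World frame = base frame: x ahead of the robot, y to its left, z up, the work surface at z = 0. Lengths are in m, angles in degrees, forces in N, time in s.
With the tool pointing down it reaches from about 0.325 to 0.85 m from the base axis. Payload 15.5 kg.
Tool frame: the origin (TCP) lies midway between the tips of the shut fingers; the grasp point (between the pads) lies 19 mm behind it; y points along the fingers, x is the direction in which the jaws open and shut, and the axes are right-handed (so a half turn about y gives the same grasp; the last joint's range is limited). The gripper opens to 91 mm and grips with 3 to 60 N. Pads are 32 mm wide; open, the fingers measure 118 mm over their backs; the gripper's body (76 mm by 178 mm) begins 60 mm behind the grasp point.
Start: joints at [-77.263, 28.281, 77.091, -0, 74.628, -5.472], TCP at [0.195, -0.594, 0.214] pointing down, gripper open.
Joint ranges: [-166.48, 166.48], [-47.26, 123.95], [12.59, 153.08], [-70.14, 250.14], [6.76, 159.57], [-176.63, 176.63]. Speed limits (degrees/s): [108.29, 108.29, 147.25, 172.46, 172.46, 172.46].

## Interface

Orientations are given as a 3x3 rotation matrix whose columns are the frame's x, y, z axes.
In Python, from bench import ctrl gives the robot as it stands. The module is installed in compiled form; this text tells all that it offers. Calls block until the motion is done:
- ctrl.goto(position, orientation): joint-space move of the TCP to a pose.
- ctrl.move_l(position, vel=0.15, ori=None, contact_N=None): straight line of the TCP; ori=None keeps the orientation; vel is the mean speed in m/s. With contact_N (N) it stops when the force on the tool has changed by that much, and returns True; else False.
- ctrl.movej(angles): joint-space move.
- ctrl.command_gripper(opening): opening from 0.0 (shut) to 1.0 (fully open); the grip force is fixed at half the most; returns when the fingers have stopped.
- ctrl.sleep(seconds).
- ctrl.ik(position, orientation): joint angles nearest the present ones, or None.
- ctrl.read_camera(name): name is "scene" or "top" or "wrist"; returns the picture (480x640x3 uint8, blue, green, red); there is no depth.
- ctrl.camera_params(name): a dict with "fx", "fy", "cx", "cy" (pixels), "D" ([k1, k2, p1, p2, k3] as OpenCV has them; the pictures are not rectified), "pose" (4x4, takes a point from camera to world coordinates); the wrist camera has in their place "T_tool_cam" (4x4, takes a point from camera to tool coordinates, whose origin is the TCP and whose axes are the tool frame's). Camera axes: x right, y up, looking along -z (the intrinsics and any distortion apply to the point x, -y, -z); pixel columns grow to the right and rows downward; lengths in m; the calibration is good to about 2 mm. A picture is of the moment at which its call begins: read the wrist's pose just before it. camera_params takes no time and is no camera call.
A pose or a line that the arm cannot do raises ctrl.MotionError and nothing moves.
- ctrl.sign_off(): hands the job in, once; it reports no verdict.
Readings, each from a call of its own:
- ctrl.current_t(): time.
- ctrl.current_q(): joint angles.
- ctrl.current_dq(): joint speeds.
- ctrl.current_effort(): joint torques, N m.
- ctrl.current_tool_pos(): TCP position.
- ctrl.current_eef_rot(): TCP orientation.
- ctrl.current_contact_force(): force on the tool from outside, world axes, zero at the start.
- ctrl.current_wrist_torque(): the same for the moment, N m.
- ctrl.current_grip_width(): opening from 0.0 (shut) to 1.0 (fully open).
Only numpy, scipy, OpenCV 4.12 (cv2) and the standard library are available. Lean on these libraries where they do the work, as an engineer would, in place of code of your own. Each camera call takes 0.05 s, during which the arm holds its last target. There are 200 camera calls.

## Task

Put the two slim aluminium modules away on the leaning shelf with the clear side cheeks, red edge up and coloured face outwards: first the short one that waits on the yellow slanted rest, flat against the backstop, then the tall one flat against it. The tall one lies on the bench and cannot be stood up in one grasp, so lay it on the yellow rest, red edge up and coloured face out, let go, take it again by its red edge and shelve it. Set the modules down instead of dropping them, and do not push the other things on the bench about.

Things in the scene. Friction and masses are not known exactly. Their poses are not given: they have to be found in the camera images.
- rack: the leaning shelf, fixed: dark foot 130 (x) x 110 x 8 mm, aluminium shelf board (50 mm deep) and backstop (60 mm tall, leaning back 20 degrees from vertical, 86 mm wide), both 5 mm thick, two clear cheeks with green tops. Origin: centre of the foot's underside; the backstop leans towards +x, the open front is to -x; about 170 mm tall in all
- rack_bay: the leaning shelf's slot. Origin: inner corner of board and backstop, mid-width, 30 mm above the bench. x runs up the backstop's face, z out of it along the board (20 degrees up from level), y across. In place, a module's axes are parallel to these: short one's origin at x 57.5, z 0 mm; tall one's, in front of it, at x 75, z 14 mm
- rack_cheek (a point): middle of the top edge of the +y cheek. The cheeks' inner faces lie at y = -39 and +39 mm of rack_bay, from z = -5 to 50 mm, 130 mm tall along its x, 4 mm thick: fingers do not fit beside a module, only in front of and behind it, above the backstop
- rest: the yellow slanted rest, fixed, on a blue foot 130 (x) x 90 x 8 mm. Origin: centre of the foot (within 5 mm), underside; the back plate rises towards +x
- rest_seat: the rest's seat. Origin: inner corner of ledge and back plate, mid-width, 30 mm above the bench. x runs up the plate (45 degrees), z square out of it (45 degrees up), y across. Plate 74 mm along x, ledge 24 mm along z, both 44 mm wide, 5 mm thick, no cheeks: fingers pass at a module's sides. A module lying in it has parallel axes, its origin at x = half its length, z 0
- short_module: the short module: aluminium slab 115 x 64 x 14 mm, 0.16 to 0.28 kg, with a blue front face and a red strip 12 mm wide along its top edge. It starts lying on the yellow rest, red edge up. Its origin is the centre of its back face; x runs along its length towards the red top edge, y across its 64 mm width, z out of its front (coloured) face.
- tall_module: the tall module: aluminium slab 150 x 64 x 14 mm, 0.16 to 0.28 kg, with a green front face and a red strip 12 mm wide along its top edge. It starts flat on the bench, green face up, at any of a few places. Its origin is the centre of its back face; x runs along its length towards the red top edge, y across its 64 mm width, z out of its front (coloured) face.
- short_module_top (a point): middle of the short module's red top edge (57.5 mm from its origin along x, mid-thickness)
- tall_module_top (a point): middle of the tall module's red top edge (75 mm from its origin along x, mid-thickness)
- short_module_front (a point): centre of the short module's blue front face, 14 mm from its origin along z
- tall_module_front (a point): centre of the tall module's green front face, 14 mm from its origin along z
- capacitor0: bystander: black upright capacitor, 52 mm across, 75 mm tall, loose; origin at the centre of its underside
- capacitor1: bystander: another such capacitor
- meter: bystander: yellow handheld meter lying flat, 150 (x) x 72 x 34 mm, loose; origin at the centre of its underside
- transducer: bystander: blue current transducer, foot 70 (x) x 30 mm, 60 mm tall, loose; origin at the centre of its underside
- choke: bystander: copper-coloured ring choke, 72 mm across, 26 mm tall, loose; origin at the centre of its underside
- driver: bystander: screwdriver 170 mm long lying along its x axis, about 30 mm thick, loose; origin near its middle
- screw_tray: bystander: orange open tray 90 (x) x 70 x 30 mm, loose; origin at the centre of its underside
Not all that is in view belongs to the job. What is shaped like the tall_module but purple is not meant.

How it is judged (in metres and radians):
On the way, in this order (a step that is already met when the one before it is completed fails the run):
1. the short module leans in the shelf, flat against the backstop, released (x of short_module in the frame of rack_bay between 0.0535 and 0.0625 m and y of short_module in the frame of rack_bay between -0.012 and 0.012 m and z of short_module in the frame of rack_bay between -0.004 and 0.006 m and angle between the x axis of short_module and the x axis of rack_bay, either way round below 0.08 rad and angle between the z axis of short_module and the z axis of rack_bay, either way round below 0.08 rad and x of short_module_top in the frame of rack_bay above 0.107 m and z of short_module_front in the frame of rack_bay above 0.008 m and linear speed of short_module below 0.02 m/s and angular speed of short_module below 0.1 rad/s and contact force between the fingers and short_module below 0.05 N), for 0.2 s.
2. the tall module lies on the yellow rest, lower edge on the ledge, back flat on the plate, released (x of tall_module in the frame of rest_seat between 0.068 and 0.085 m and y of tall_module in the frame of rest_seat between -0.02 and 0.02 m and z of tall_module in the frame of rest_seat between -0.004 and 0.006 m and angle between the z axis of tall_module and the z axis of rest_seat, either way round below 0.1 rad and contact force between the fingers and tall_module below 0.05 N and linear speed of tall_module below 0.03 m/s), for 0.2 s.
At the end, for the whole second after the job is handed in: Both modules stand at rest on the shelf board between the cheeks, red edge up, coloured face out: the short one's back on the backstop and the tall one's back on the short one's front (each within about 5 mm and 4.5 degrees), lower edges on the board (x of short_module in the frame of rack_bay between 0.0535 and 0.0625 m and y of short_module in the frame of rack_bay between -0.012 and 0.012 m and z of short_module in the frame of rack_bay between -0.004 and 0.006 m and angle between the x axis of each of short_module, tall_module and the x axis of rack_bay, either way round below 0.08 rad and angle between the z axis of each of short_module, tall_module and the z axis of rack_bay, either way round below 0.08 rad and x of short_module_top in the frame of rack_bay above 0.107 m and z of short_module_front in the frame of rack_bay above 0.008 m and linear speed of each of short_module, tall_module below 0.02 m/s and angular speed of each of short_module, tall_module below 0.1 rad/s and x of tall_module in the frame of rack_bay between 0.071 and 0.08 m and y of tall_module in the frame of rack_bay between -0.012 and 0.012 m and z of tall_module in the frame of rack_bay between 0.01 and 0.02 m and x of tall_module_top in the frame of rack_bay above 0.142 m and z of tall_module_front in the frame of rack_bay above 0.022 m); the robot touches nothing.
It fails at once if a bystander is pushed more than 25 mm from its place (distance of any of capacitor0, capacitor1, meter, transducer, choke, driver, screw_tray from where it was at the start of the episode above 0.025 m).
It fails at once if a module is dropped (falls free faster than 0.6 m/s) ((linear speed of short_module above 0.6 m/s and contact force between the fingers and short_module below 0.05 N) or (linear speed of tall_module above 0.6 m/s and contact force between the fingers and tall_module below 0.05 N)).
It also fails if it takes over 72 s, if anything falls off the work surface, if the arm or the gripper's body presses on something with over 40 N, if the wrist force passes 120 N, or if a joint passes its speed limit or range.

## Working session

There is one attempt and no reset: what is moved stays moved. The work goes in short steps, each a Python script; the robot and the scene stay as the last script left them, time stands still between calls to the robot, and variables do not carry over. Pictures are saved under pics/ and viewed, about 8 in all and at most 12, crops included, and the job is handed in when it is done.

```bash
mkdir -p pics; python3 - <<'E'
from bench import ctrl
import cv2,numpy as np
for n in("scene","top"):
    im=ctrl.read_camera(n);cv2.imwrite(f"pics/{n}0.png",im)
    p=ctrl.camera_params(n);print(n,{k:np.round(v,4).tolist() for k,v in p.items()})
print(ctrl.camera_params("wrist"),ctrl.current_t())
E
```

```text
scene {'fx': 457.7416, 'fy': 457.7416, 'cx': 318.2605, 'cy': 230.7571, 'D': [-0.0377, 0.0, 0.0, 0.0, 0.0], 'pose': [[0.3889, -0.5695, 0.7242, 1.366], [0.9212, 0.2536, -0.2952, -0.4097], [-0.0156, 0.7819, 0.6232, 0.8629], [0.0, 0.0, 0.0, 1.0]]}
top {'fx': 587.6781, 'fy': 587.6781, 'cx': 310.9045, 'cy': 250.57, 'D': [-0.0012, 0.0, 0.0, 0.0, 0.0], 'pose': [[0.0925, 0.97, -0.2247, 0.1713], [-0.9957, 0.0891, -0.0252, -0.0751], [-0.0044, 0.226, 0.9741, 1.4287], [0.0, 0.0, 0.0, 1.0]]}
{'fx': 367.7411493512413, 'fy': 367.7411493512413, 'cx': 316.4044197130566, 'cy': 240.7370039622481, 'D': array([-0.06994904,  0.        ,  0.        ,  0.        ,  0.        ]), 'T_tool_cam': array([[ 9.99999170e-01,  5.07367753e-04, -1.18432551e-03,
        -1.18169728e-04],
       [-1.28018547e-03,  2.87454947e-01, -9.57793305e-01,
        -1.71176767e-01],
       [-1.45513212e-04,  9.57794026e-01,  2.87455358e-01,
         8.15176397e-02],
       [ 0.00000000e+00,  0.00000000e+00,  0.00000000e+00,
         1.00000000e+00]])} 0.1
```

View pics/scene0.png

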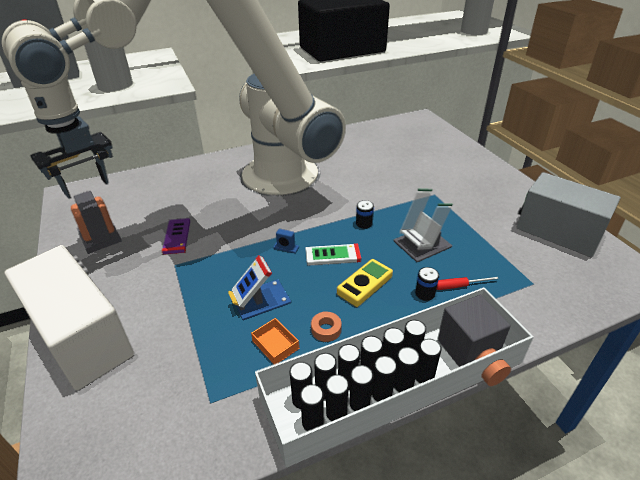

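View pics/top0.png

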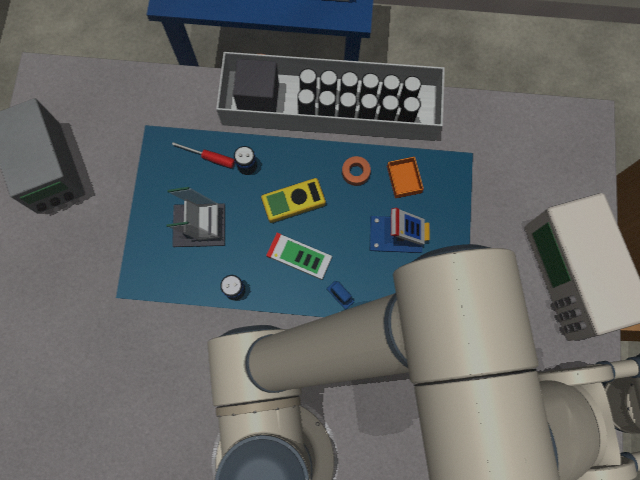

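Candidates for the tall module: the green slab at scene (333,253) / top (299,257), the purple slab at scene (177,235), which is a decoy, and the yellow meter at scene (365,282). By the description it is the green one. The short module (blue) is on the rest at top (408,228), and the rack is at top (200,220). Both the rest and the rack rise towards image-left, which is +y. Next I take close wrist views.

```bash
cat > h.py <<'E'
from bench import ctrl
import cv2,numpy as np
from scipy.spatial.transform import Rotation as R
from scipy.optimize import least_squares
F=np.diag([1.,-1,-1])
def cam(n):
    p=ctrl.camera_params(n);K=np.array([[p['fx'],0,p['cx']],[0,p['fy'],p['cy']],[0,0,1]])
    if n=='wrist':
        T=np.eye(4);T[:3,:3]=ctrl.current_eef_rot();T[:3,3]=ctrl.current_tool_pos();T=T@p['T_tool_cam']
    else:T=np.array(p['pose'])
    return K,np.array(p['D'],float),T
def proj(c,P):
    K,D,T=c;P=(np.atleast_2d(P)-T[:3,3])@T[:3,:3]@F
    return cv2.projectPoints(P.reshape(-1,1,3),np.zeros(3),np.zeros(3),K,D)[0].reshape(-1,2)
def unproj(c,uv,z):
    K,D,T=c;q=cv2.undistortPoints(np.array(uv,float).reshape(-1,1,2),K,D).reshape(-1,2)
    d=np.c_[q,np.ones(len(q))]@F@T[:3,:3].T
    return T[:3,3]+d*((z-T[2,3])/d[:,2])[:,None]
def down(zdir): # tool pointing down, tool z along horizontal angle (deg)
    a=np.radians(zdir);z=np.array([np.cos(a),np.sin(a),0]);y=np.array([0,0,-1.]);return np.c_[np.cross(y,z),y,z]
def pose2(x,y,yaw): # planar frame
    return np.r_[x,y,yaw]
def tw(p,P): # points in foot frame -> world
    P=np.atleast_2d(P);c,s=np.cos(p[2]),np.sin(p[2]);return np.c_[p[0]+c*P[:,0]-s*P[:,1],p[1]+s*P[:,0]+c*P[:,1],P[:,2]]
def look(name,target,h,zdir,back=0.0):
    """tool down, optical axis hitting target at height z~target[2]"""
    O=down(zdir);T=ctrl.camera_params('wrist')['T_tool_cam'];o=O@T[:3,3];d=-O@T[:3,2]
    cp=np.array(target)+d*(-(h)/abs(d[2]))
    ctrl.goto(cp-o,O);ctrl.sleep(.2)
    c=cam('wrist');im=ctrl.read_camera('wrist');cv2.imwrite(f'pics/{name}.png',im)
    np.savez(f'pics/{name}.npz',K=c[0],D=c[1],T=c[2]);return c
def load(n):
    a=np.load(f'pics/{n}.npz');return a['K'],a['D'],a['T']
E
python3 - <<'E'
from h import *
t=cam('top')
print(unproj(t,[[397,234],[200,226],[299,257],[232,290],[245,160],[341,293],[294,200],[356,170]],0.01).round(3))
print(np.round(ctrl.current_eef_rot(),2))
T=ctrl.camera_params('wrist')['T_tool_cam']
for nm,tg in(('rest',unproj(t,[[400,232]],.05)[0]),('rack',unproj(t,[[200,225]],.06)[0]),('tall',unproj(t,[[299,257]],.014)[0])):
  for zd in range(-180,180,45):
    for h in (.35,.4):
      O=down(zd);o=O@T[:3,3];d=-O@T[:3,2];cp=tg-d*(h/abs(d[2]));q=ctrl.ik(cp-o,O)
      if q is not None: print(nm,zd,h,np.round(q))
E
```

```text
[[ 0.56  -0.248  0.01 ]
 [ 0.536  0.244  0.01 ]
 [ 0.48  -0.011  0.01 ]
 [ 0.382  0.144  0.01 ]
 [ 0.721  0.152  0.01 ]
 [ 0.4   -0.121  0.01 ]
 [ 0.625  0.016  0.01 ]
 [ 0.72  -0.134  0.01 ]]
[[ 0.31 -0.    0.95]
 [-0.95  0.    0.31]
 [-0.   -1.    0.  ]]
rest -180 0.35 [ -31.   24.   81.   -0.   74. -121.]
rest -180 0.4 [ -32.   21.   79.   -0.   80. -122.]
rest -135 0.35 [ -32.   26.   79.    0.   75. -167.]
rest -135 0.4 [ -33.   23.   76.    0.   81. -168.]
rest -90 0.35 [-32.  27.  77.  -0.  76. 148.]
rest -90 0.4 [-33.  25.  72.  -0.  83. 147.]
rest -45 0.35 [-30.  28.  75.  -0.  77. 105.]
rest -45 0.4 [-31.  27.  69.  -0.  84. 104.]
rest 0 0.35 [-29.  28.  75.  -0.  77.  61.]
rest 0 0.4 [-28.  27.  69.  -0.  84.  62.]
rest 45 0.35 [-28.  27.  77.  -0.  76.  17.]
rest 45 0.4 [-26.  25.  72.  -0.  83.  19.]
rest 90 0.35 [-28.  25.  80.  -0.  75. -28.]
rest 90 0.4 [-27.  23.  76.  -0.  81. -27.]
rest 135 0.35 [-29.  24.  82.  -0.  74. -74.]
rest 135 0.4 [-29.  21.  79.  -0.  80. -74.]
rack -180 0.35 [ 19.  21.  85.  -0.  74. -71.]
rack -180 0.4 [ 19.  17.  83.  -0.  80. -71.]
ra
[... 628 characters left out ...]

tall -180 0.35 [ -9.  16. 102.  -0.  62. -99.]
tall -180 0.4 [ -9.  11.  99.  -0.  69. -99.]
tall -135 0.35 [ -11.   17.  101.   -0.   62. -146.]
tall -135 0.4 [ -12.   13.   98.   -0.   70. -147.]
tall -90 0.35 [-11.  18.  99.  -0.  63. 169.]
tall -90 0.4 [-13.  15.  94.  -0.  71. 167.]
tall -45 0.35 [-10.  19.  96.  -0.  64. 125.]
tall -45 0.4 [-11.  17.  91.  -0.  72. 124.]
tall 0 0.35 [-8. 20. 96. -0. 64. 82.]
tall 0 0.4 [-8. 18. 90. -0. 72. 82.]
tall 45 0.35 [-6. 19. 97. -0. 64. 39.]
tall 45 0.4 [-5. 17. 91. -0. 72. 40.]
tall 90 0.35 [-6. 18. 99. -0. 63. -6.]
tall 90 0.4 [-4. 15. 95. -0. 71. -4.]
tall 135 0.35 [ -7.  17. 101.  -0.  62. -52.]
tall 135 0.4 [ -6.  12.  98.  -0.  70. -51.]
```

```bash
python3 - <<'E'
from h import *
t=cam('top')
look('w_rest',[.55,-.26,.03],.38,0)
look('w_rack',[.53,.23,.05],.4,0)
print(ctrl.current_t())
a=cv2.imread('pics/w_rest.png');b=cv2.imread('pics/w_rack.png')
cv2.imwrite('pics/w_rest_v.png',cv2.resize(a,(800,600)));cv2.imwrite('pics/w_rack_v.png',cv2.resize(b,(800,600)))
E
```

```text
4.25
```

View pics/w_rest_v.png

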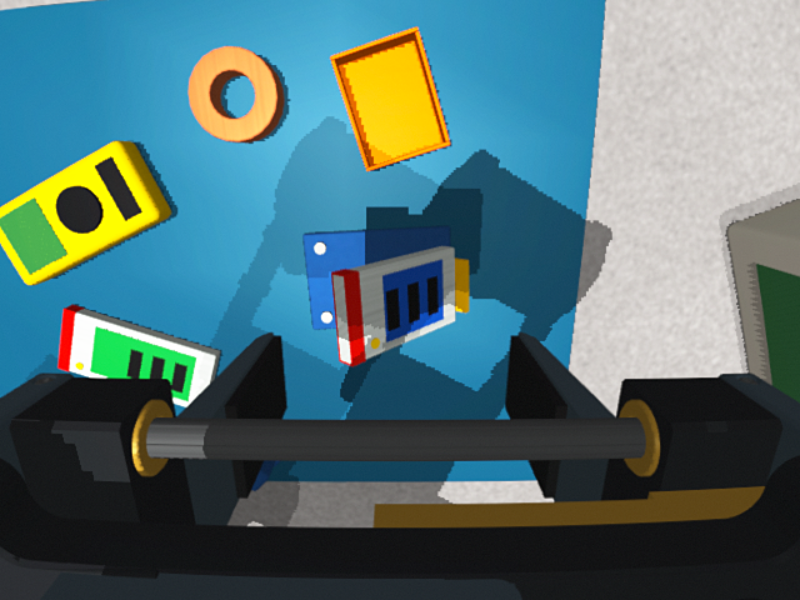

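View pics/w_rack_v.png

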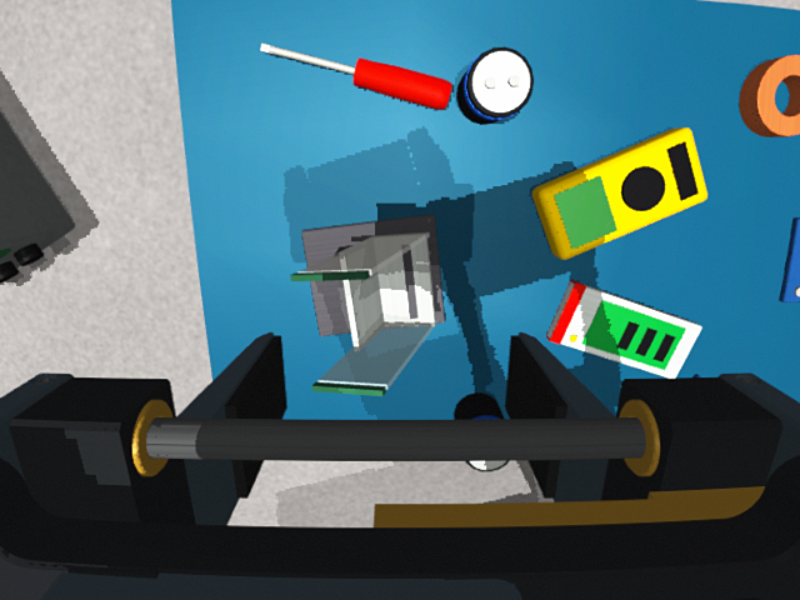

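The rest view shows the blue module with its red edge towards +y, at about (400,305). The rack view shows the rack foot at about (375,275), green cheek tops at about (330,274) and (350,388), and the tall green slab at (625,330). One zoomed composite will give the corners.

```bash
python3 - <<'E'
import cv2,numpy as np
a=cv2.imread('pics/w_rest.png');b=cv2.imread('pics/w_rack.png')
o=np.zeros((450,800,3),np.uint8)
o[:390,:399]=cv2.resize(a[170:300,240:373],None,fx=3,fy=3,interpolation=cv2.INTER_CUBIC)
o[:450,400:799]=cv2.resize(b[168:318,228:361],None,fx=3,fy=3,interpolation=cv2.INTER_CUBIC)
cv2.imwrite('pics/comp.png',np.clip(o*1.3,0,255).astype(np.uint8))
E
```

```text
(no output)
```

View pics/comp.png

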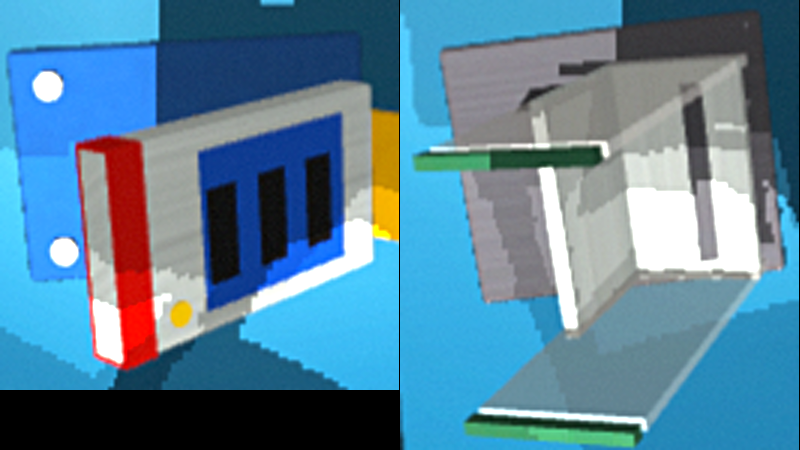

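```bash
cat > fit.py <<'E'
from h import *
s20,c20=np.sin(np.radians(20)),np.cos(np.radians(20));s45=np.sqrt(.5)
def bay(P,bx,a): # bay coords (mm) -> foot frame
    P=np.atleast_2d(np.array(P,float))/1e3;e=np.radians(a);s,c=np.sin(e),np.cos(e)
    return np.c_[bx+P[:,0]*s-P[:,2]*c,P[:,1],.03+P[:,0]*c+P[:,2]*s]
def fit(f,x0,names,xs=None):
    r=least_squares(f,x0,loss='soft_l1',f_scale=1.,x_scale=[.01,.01,.1]+[.01]*(len(x0)-3));print(names,r.x.round(4),'yaw',np.degrees(r.x[2]).round(2));print(f(r.x).reshape(-1,2).round(1).tolist());return r.x
# rest
c=load('w_rest')
uvF=np.array([[8,51],[360,34],[33,282]])/3+[240,170]
PF=np.array([[65,-45,8],[-65,-45,8],[65,45,8]])/1e3
uvM=np.array([[78,145],[93,358],[125,369],[372,262],[345,82],[372,87]])/3+[240,170]
PM=np.array([[115,-32,0],[115,32,0],[115,32,14],[0,32,14],[0,-32,0],[0,-32,14]])
def f(x):
    M=bay(PM,x[3],45);M[:,1]+=x[4]
    return np.r_[proj(c,tw(x,PF))-uvF,proj(c,tw(x,M))-uvM].ravel()
rest=fit(f,[.55,-.25,1.57,-.03,0],'rest x y yaw seatx mody')
c2=load('w_rack')
uvF2=(np.array([[441,50],[757,11],[486,302],[784,270]])-[400,0])/3+[228,168]
PF2=np.array([[65,-55,8],[-65,-55,8],[65,55,8],[-65,55,8]])/1e3
uvB=(np.array([[414,158],[604,152],[472,421],[643,430],[548,110],[576,333],[637,275],[757,275]])-[400,0])/3+[228,168]
PB=[[130,-41,-5],[130,-41,50],[130,41,-5],[130,41,50],[60,-43,0],[60,43,0],[0,39,0],[0,43,50]]
def g(x): return np.r_[proj(c2,tw(x,PF2))-uvF2,proj(c2,tw(x,bay(PB,x[3],20)))-uvB].ravel()
rack=fit(g,[.53,.24,1.57,0.],'rack x y yaw bayx')
uvT=np.array([[572,281],[702,325],[675,378],[548,343]])*.8
PT=np.array([[75,-32,14],[-75,-32,14],[-75,32,14],[75,32,14]])/1e3
tall=fit(lambda x:(proj(c2,tw(x,PT))-uvT).ravel(),[.48,-.01,1.9],'tall')
def frame(p,off,a,dy=0):
    e=np.radians(a);s,c=np.sin(e),np.cos(e);Z=R.from_euler('z',p[2]).as_matrix()
    O=Z@np.array([[s,0,-c],[0,1,0],[c,0,s]]);return np.r_[p[:2],0]+Z@[off,dy,.03],O
ps,Os=frame(rest,rest[3],45);pb,Ob=frame(rack,rack[3],20)
np.savez('poses.npz',ps=ps,Os=Os,pb=pb,Ob=Ob,my=rest[4],tall=tall)
print(ps.round(4),pb.round(4))
# overlay of the fit in the fixed cameras
for n in('scene','top'):
    print(n,proj(cam(n),np.r_[tw(rack,PF2),tw(rack,bay(PB[:4],rack[3],20)),tw(rest,PF)]).round(0).tolist())
E
python3 fit.py
```

```text
rest x y yaw seatx mody [ 0.5628 -0.2465  1.6136 -0.0543  0.    ] yaw 92.45
[[-0.2, -0.1], [1.1, 0.2], [-0.8, -0.1], [-0.5, 0.1], [0.6, -0.4], [0.1, 0.3], [0.6, 0.5], [-1.5, -0.1], [0.2, -0.5]]
rack x y yaw bayx [ 0.5422  0.2493  1.686  -0.0053] yaw 96.6
[[-0.8, -0.8], [1.4, -0.6], [-1.1, 0.2], [0.4, -0.3], [2.5, 0.2], [-1.1, 0.4], [-0.5, 0.3], [-1.2, 1.3], [-0.9, -4.0], [1.6, 0.8], [1.0, -2.9], [1.2, 0.7]]
tall [ 0.4845 -0.0085  1.2791] yaw 73.29
[[0.3, 2.4], [-0.3, -0.5], [-0.3, 0.1], [0.2, -0.9]]
[ 0.5652 -0.3008  0.03  ] [0.5428 0.244  0.03  ]
scene [[452.0, 245.0], [416.0, 261.0], [427.0, 225.0], [392.0, 239.0], [451.0, 204.0], [437.0, 204.0], [431.0, 190.0], [417.0, 189.0], [290.0, 301.0], [241.0, 318.0], [277.0, 278.0]]
top [[173.0, 203.0], [225.0, 202.0], [172.0, 246.0], [224.0, 244.0], [168.0, 190.0], [189.0, 187.0], [167.0, 225.0], [188.0, 222.0], [371.0, 215.0], [422.0, 217.0], [370.0, 249.0]]
```

```bash
cat > m.py <<'E'
from h import *
d=np.load('poses.npz');ps,Os,pb,Ob,my,tall=[d[k] for k in('ps','Os','pb','Ob','my','tall')]
def edge(O,sgn=1): # fingers front/behind, pointing down the module
    x=sgn*O[:,2];y=-O[:,0];return np.c_[x,y,np.cross(x,y)]
def side(O,sgn=1): # fingers at the sides, pointing into the face
    x=sgn*O[:,1];y=-O[:,2];return np.c_[x,y,np.cross(x,y)]
def at(p,O,mm): return p+O@(np.array(mm)/1e3)
pt=np.r_[tall[:2],0];Ot=R.from_euler('z',tall[2]).as_matrix()
E
python3 - <<'E'
from m import *
def show(n,p,o):
    q=ctrl.ik(p,o);print(n,p.round(3),None if q is None else np.round(q))
for s in(1,-1):
    show('seat pre',at(ps,Os,[190,0,7]),edge(Os,s));show('seat',at(ps,Os,[85,0,7]),edge(Os,s))
    show('seat lift',at(ps,Os,[85,0,7])+[0,0,.14],edge(Os,s))
    show('bay pre',at(pb,Ob,[265,0,10]),edge(Ob,s));show('bay',at(pb,Ob,[85,0,10]),edge(Ob,s))
    show('tall pre',at(pt,Ot,[0,0,150]),side(Ot,s));show('tall',at(pt,Ot,[0,0,3]),side(Ot,s))
    show('seat2 pre',at(ps,Os,[78,0,120]),side(Os,s));show('seat2',at(ps,Os,[78,0,3]),side(Os,s))
E
```

```text
seat pre [ 0.56  -0.171  0.169] [  2.  34.  96. -53.  63. 120.]
seat [ 0.563 -0.246  0.095] [ -6.  40.  99. -61.  53. 126.]
seat lift [ 0.563 -0.246  0.235] [ -6.  28.  93. -52.  63. 108.]
bay pre [0.533 0.325 0.282] [ 36.  31.  64. -17.  94. 119.]
bay [0.541 0.264 0.113] [ 31.  38.  80. -19.  72. 122.]
tall pre [ 0.484 -0.008  0.15 ] [  -8.   22.  101.   -0.   57. -171.]
tall [ 0.484 -0.008  0.003] [  -8.   36.  108.   -0.   35. -171.]
seat2 pre [ 0.566 -0.33   0.17 ] [-49.  52.  52.  28. 112. 130.]
seat2 [ 0.563 -0.248  0.087] [-45.  52.  66.  29.  98. 127.]
seat pre [ 0.56  -0.171  0.169] [  2.  34.  96. -53.  63. -60.]
seat [ 0.563 -0.246  0.095] [ -6.  40.  99. -61.  53. -54.]
seat lift [ 0.563 -0.246  0.235] [ -6.  28.  93. -52.  63. -72.]
bay pre [0.533 0.325 0.282] [ 36.  31.  64. -17.  94. -61.]
bay [0.541 0.264 0.113] [ 31.  38.  80. -19.  72. -58.]
tall pre [ 0.484 -0.008  0.15 ] [ -8.  22. 101.  -0.  57.   9.]
tall [ 0.484 -0.008  0.003] [ -8.  36. 108.  -0.  35.   9.]
seat2 pre [ 0.566 -0.33   0.17 ] [-49.  52.  52.  28. 112. -50.]
seat2 [ 0.563 -0.248  0.087] [-45.  52.  66.  29.  98. -53.]
```

```bash
python3 - <<'E'
from m import *
E=edge(Os)
ctrl.goto(at(ps,Os,[190,0,7]),E)
print(ctrl.move_l(at(ps,Os,[86,0,7]),.12,contact_N=8),ctrl.current_tool_pos()-at(ps,Os,[86,0,7]))
ctrl.command_gripper(0);print(ctrl.current_grip_width(),ctrl.current_contact_force())
ctrl.move_l(at(ps,Os,[86,0,7])+[0,0,.14],.12)
print(ctrl.current_grip_width(),ctrl.current_t())
ctrl.goto(at(pb,Ob,[265,0,11]),edge(Ob));ctrl.move_l(at(pb,Ob,[228,0,11]),.1);ctrl.sleep(.2)
print(ctrl.current_grip_width(),ctrl.current_t())
a=ctrl.read_camera('scene')[130:290,340:500];c=cam('wrist');b=ctrl.read_camera('wrist')
np.savez('pics/pre.npz',K=c[0],D=c[1],T=c[2]);cv2.imwrite('pics/pre_w.png',b)
o=np.zeros((480,800,3),np.uint8);o[:320,:320]=cv2.resize(a,None,fx=2,fy=2);o[:,320:]=b[:,80:560]
cv2.imwrite('pics/pre.png',o)
E
```

```text
False [0.00029511 0.00032046 0.00044822]
0.15312737494401882 [-0.20795484 -0.07875833 -1.43807027]
0.15738049961543968 9.2417
0.1532967530583724 11.9917
```

View pics/pre.png

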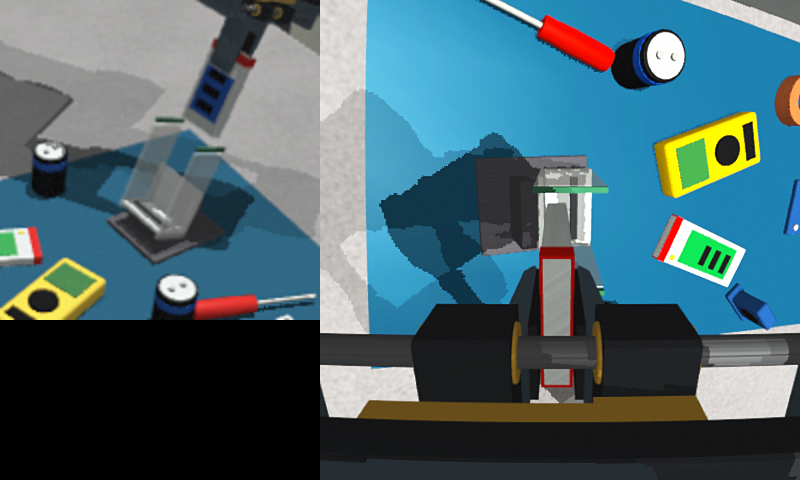

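The short module is held straight above the bay, with its red top at view (557,250) and the cheek at (570,189). I check the predicted pixels, then insert.

```bash
python3 - <<'E'
from m import *
c=load('pre');P=lambda l:proj(c,[at(pb,Ob,m) for m in l]).round(0).tolist()
print('mod top pred',P([[257,-32,4],[257,-32,18],[257,32,4],[257,32,18]]),'obs ~(301,248),(335,248) / (303,386),(332,386)')
print('cheek pred',P([[130,-41,-5],[130,-41,50]]),'obs (292,189),(368,189)')
E
```

```text
mod top pred [[299.0, 257.0], [333.0, 257.0], [301.0, 386.0], [331.0, 386.0]] obs ~(301,248),(335,248) / (303,386),(332,386)
cheek pred [[294.0, 189.0], [369.0, 189.0]] obs (292,189),(368,189)
```

```bash
python3 - <<'E'
from m import *
ctrl.move_l(at(pb,Ob,[98,0,11]),.12,contact_N=8)
print(ctrl.current_contact_force())
hit=ctrl.move_l(at(pb,Ob,[81,0,11]),.02,contact_N=5)
p=Ob.T@(ctrl.current_tool_pos()-pb)*1e3;print(hit,p.round(1),ctrl.current_contact_force())
ctrl.command_gripper(.4);ctrl.sleep(.3);ctrl.command_gripper(.6);ctrl.sleep(.4)
c=cam('wrist');b=ctrl.read_camera('wrist');a=ctrl.read_camera('scene')[150:270,370:480]
print(ctrl.current_contact_force(),ctrl.current_t())
np.savez('pics/in1.npz',K=c[0],D=c[1],T=c[2])
o=np.zeros((480,800,3),np.uint8);o[:360,:330]=cv2.resize(a,None,fx=3,fy=3);o[:,330:]=b[:,85:555]
cv2.imwrite('pics/in1.png',o)
E
```

```text
[-0.48931055  0.50128165 -0.44260679]
True [85.9 -0.2 10.8] [1.58164472 1.4781229  3.56784662]
[-0.33035496  0.94572104  1.03965312] 15.7667
```

View pics/in1.png

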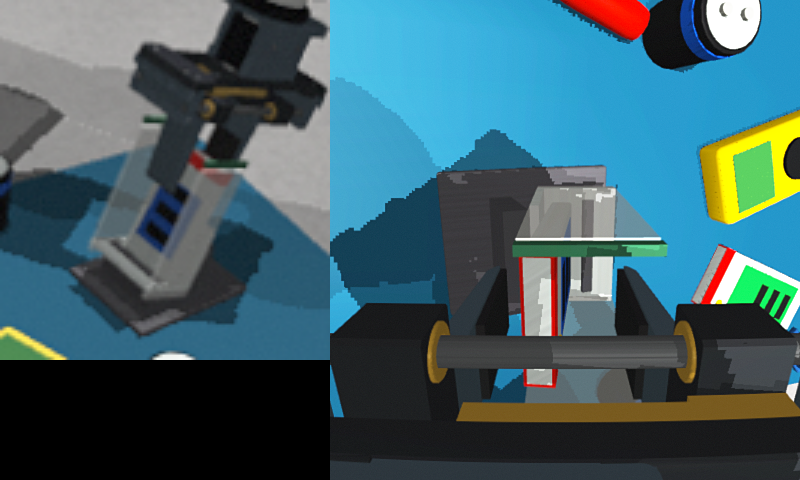

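```bash
python3 - <<'E'
from m import *
c=load('in1');P=lambda l:proj(c,[at(pb,Ob,m) for m in l]).round(0).tolist()
print('top pred',P([[115,-32,0],[115,-32,14],[115,32,0],[115,32,14]]),'obs (275,258),(313,258),(280,386),(312,386)')
c=load('w_rest');print((proj(c,[at(pt,Ot,m) for m in([75,-32,14],[-75,-32,14],[75,32,14])])/.8).round(0).tolist(),'obs (66,306),(221,350),(58,368)')
ctrl.move_l(at(pb,Ob,[225,0,11]),.2);ctrl.command_gripper(1)
S=side(Ot,-1);ctrl.goto(at(pt,Ot,[0,0,130]),S);ctrl.sleep(.2)
c=cam('wrist');b=ctrl.read_camera('wrist');np.savez('pics/t1.npz',K=c[0],D=c[1],T=c[2]);print(ctrl.current_t())
P=proj(c,[at(pt,Ot,m) for m in([75,-32,14],[-75,-32,14],[-75,32,14],[75,32,14])]);print(P.round(0).tolist())
cv2.imwrite('pics/t1r.png',b);cv2.polylines(b,[P.round().astype(int)],True,(255,0,255),1);cv2.imwrite('pics/t1.png',b)
E
```

```text
top pred [[289.0, 256.0], [324.0, 256.0], [293.0, 387.0], [323.0, 387.0]] obs (275,258),(313,258),(280,386),(312,386)
[[61.0, 310.0], [214.0, 353.0], [57.0, 369.0]] obs (66,306),(221,350),(58,368)
19.3417
[[358.0, 140.0], [353.0, 318.0], [280.0, 318.0], [274.0, 140.0]]
```

View pics/t1.png

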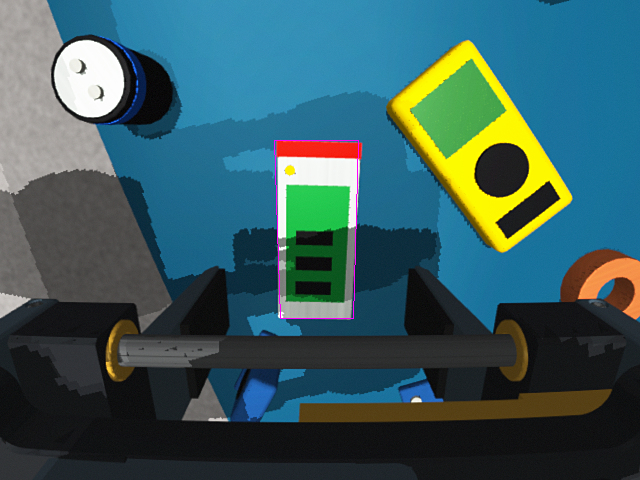

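Tall overlay agrees within 2 px. The short module's top sits about 12 px (5 mm) further back than predicted, so either my bay estimate is off or the module is tilted. One zoomed check with a model overlay should show which.

```bash
python3 - <<'E'
from m import *
b=cv2.imread('pics/in1.png');c=load('in1')
x0,y0,w,h=490,150,200,150;k=4
a=cv2.resize(b[y0:y0+h,x0:x0+w],None,fx=k,fy=k,interpolation=cv2.INTER_CUBIC);a=np.clip(a*1.2,0,255).astype(np.uint8)
def L(l,col):
    P=((proj(c,[at(pb,Ob,m) for m in l])-[85,0]+[330,0]-[x0,y0]+.5)*k).round().astype(int)
    cv2.polylines(a,[P],False,col,1)
L([[60,-43,0],[60,43,0]],(255,0,255));L([[0,-39,0],[0,39,0]],(255,0,255));L([[0,-43,50],[0,43,50]],(255,0,255));L([[60,-43,-5],[60,43,-5]],(255,0,255))
L([[130,-39,-5],[130,-39,50],[130,-43,50],[130,-43,-5],[130,-39,-5]],(0,255,255))
L([[0,-32,0],[115,-32,0],[115,-32,14],[0,-32,14],[0,-32,0]],(0,255,0))
L([[8,-55,0]],(0,0,0))
cv2.imwrite('pics/z1.png',a)
E
```

```text
(no output)
```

View pics/z1.png

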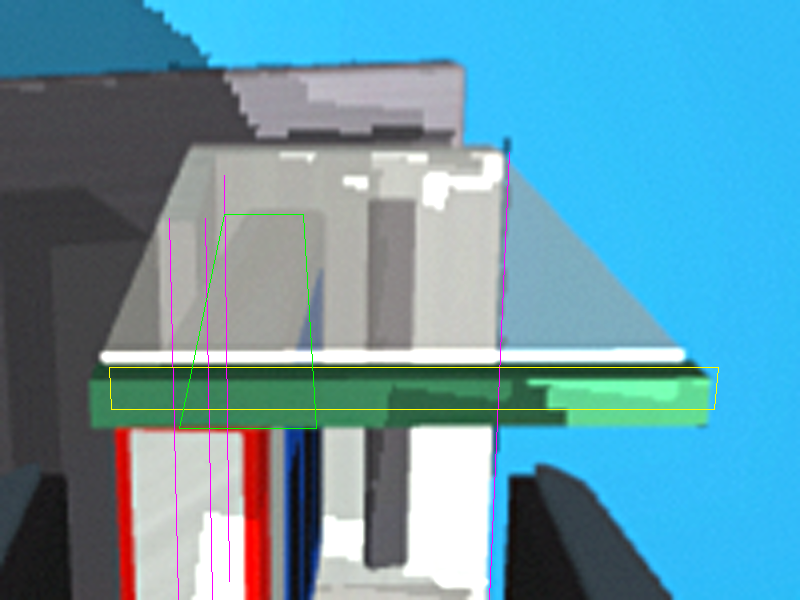

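The short module stands tilted. Its foot is about 4 mm out on the board while its upper part leans over the backstop's top edge, roughly 0.07 rad. I'll take it again by the red edge, lift it slightly, move it to contact with the backstop and set it down flat.

```bash
cat > seatit.py <<'E'
from m import *
def tip(): return Ob.T@(ctrl.current_tool_pos()-pb)*1e3
def put(xt,z0): # held module, lower edge on board at tip x=xt; press to the back, set down
    p=tip();ctrl.move_l(at(pb,Ob,[p[0]+4,0,p[2]]),.03)
    h=ctrl.move_l(at(pb,Ob,[p[0]+4,0,z0-10]),.015,contact_N=5);q=tip();print('back',h,q.round(1),ctrl.current_contact_force().round(1))
    h=ctrl.move_l(at(pb,Ob,[xt-5,0,q[2]]),.015,contact_N=5);print('down',h,tip().round(1),ctrl.current_contact_force().round(1))
E
python3 - <<'E'
from seatit import *
E=edge(Ob)
ctrl.goto(at(pb,Ob,[225,0,6]),E);ctrl.move_l(at(pb,Ob,[100,0,6]),.2);print(ctrl.move_l(at(pb,Ob,[87,0,6]),.05,contact_N=6))
ctrl.command_gripper(0);print(ctrl.current_grip_width(),ctrl.current_contact_force().round(1))
put(87,6)
ctrl.command_gripper(.35);ctrl.sleep(.5)
c=cam('wrist');b=ctrl.read_camera('wrist');np.savez('pics/in2.npz',K=c[0],D=c[1],T=c[2]);cv2.imwrite('pics/in2.png',b)
print(ctrl.current_t())
P=proj(c,[at(pb,Ob,m) for m in [[115,-32,0],[115,-32,14],[115,32,0],[115,32,14],[0,-32,0],[0,-32,14]]]);print(P.round(0).tolist())
x0,y0,w,h=215,150,200,150;k=4
a=cv2.resize(b[y0:y0+h,x0:x0+w],None,fx=k,fy=k,interpolation=cv2.INTER_CUBIC);a=np.clip(a*1.2,0,255).astype(np.uint8)
P=((proj(c,[at(pb,Ob,m) for m in [[0,-32,0],[115,-32,0],[115,-32,14],[0,-32,14],[0,-32,0]]])-[x0,y0]+.5)*k).astype(int)
cv2.polylines(a,[P],False,(0,255,0),1);cv2.imwrite('pics/z2.png',a)
E
```

```text
False
0.1504293041131839 [ 0.3 -0.2  0.5]
back True [90.5  0.3  5.4] [ 1.8 -2.2  0.8]
down True [86.9  0.4  5.5] [-0.5  0.6  5.2]
25.3833
[[302.0, 255.0], [336.0, 255.0], [304.0, 385.0], [334.0, 385.0], [308.0, 202.0], [327.0, 202.0]]
```

View pics/z2.png

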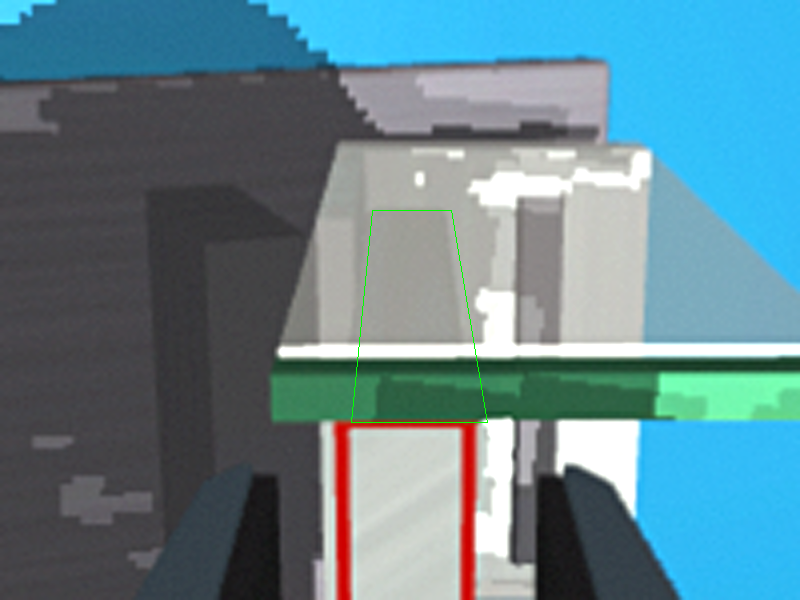

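Now it lies parallel to the bay frame, its top about 1 mm behind my modelled backstop. Next is the tall module: pick it up, lay it on the rest and release.

```bash
python3 - <<'E'
from m import *
ctrl.move_l(at(pb,Ob,[225,0,5.5]),.2);ctrl.command_gripper(1)
S=side(Ot,-1);ctrl.goto(at(pt,Ot,[0,0,110]),S)
print(ctrl.move_l(at(pt,Ot,[0,0,3]),.1,contact_N=8))
ctrl.command_gripper(0);print('w',ctrl.current_grip_width())
ctrl.move_l(at(pt,Ot,[0,0,200]),.2);print('w',ctrl.current_grip_width())
S=side(Os,-1);ctrl.goto(at(ps,Os,[84,0,130]),S);ctrl.move_l(at(ps,Os,[84,0,25]),.12)
tip=lambda:(Os.T@(ctrl.current_tool_pos()-ps)*1e3).round(1)
h=ctrl.move_l(at(ps,Os,[84,0,-3]),.02,contact_N=4);p=tip();print(h,p)
ctrl.move_l(at(ps,Os,[84,0,p[2]+1.5]),.02)
h=ctrl.move_l(at(ps,Os,[68,0,p[2]+1.5]),.02,contact_N=4);q=tip();print(h,q,ctrl.current_contact_force().round(1))
print(ctrl.current_t(),ctrl.current_grip_width())
a=ctrl.read_camera('scene')[200:350,190:340];b=ctrl.read_camera('wrist')
o=np.zeros((480,800,3),np.uint8);o[:320,:320]=cv2.resize(a,(320,320));o[:,320:]=b[:,80:560];cv2.imwrite('pics/s2.png',o)
E
```

```text
False
w 0.6975047476592326
w 0.703640368498586
True [83.9  0.1  2.6]
True [76.2  0.3  3.5] [0.1 2.6 1.7]
36.0 0.7032881465366759
```

View pics/s2.png

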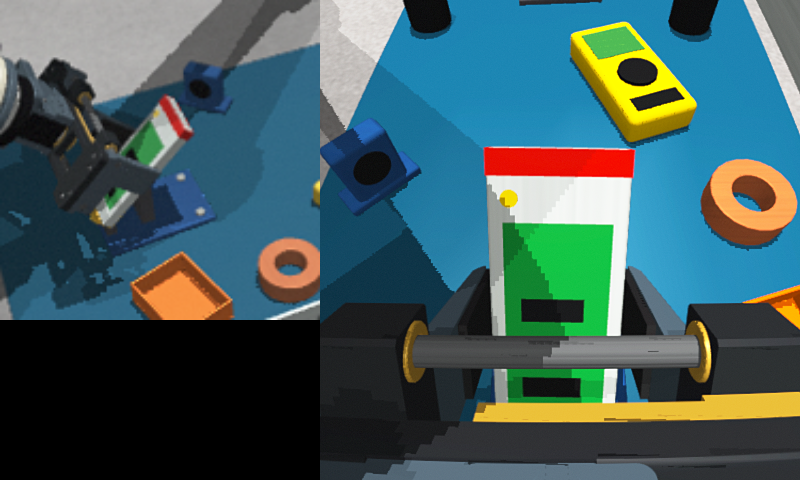

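The tall module sits on the rest, red edge up and green face out, with tip x 76.2 as expected for contact with the ledge. Now I release it, regrasp by the red edge and carry it over the bay.

```bash
python3 - <<'E'
from seatit import *
S=side(Os,-1);p=ctrl.current_tool_pos()
ctrl.command_gripper(1);ctrl.sleep(.3)
ctrl.move_l(p+Os[:,2]*.15,.2);ctrl.sleep(.1)
ctrl.goto([.56,-.25,.36],down(182))
E=edge(Os,-1)
ctrl.goto(at(ps,Os,[225,0,7]),E);print(ctrl.move_l(at(ps,Os,[121.5,0,7]),.12,contact_N=8))
ctrl.command_gripper(0);print('w',ctrl.current_grip_width(),ctrl.current_t())
ctrl.move_l(at(ps,Os,[121.5,0,7])+[0,0,.15],.12)
ctrl.goto(at(pb,Ob,[300,0,24]),edge(Ob,-1));ctrl.move_l(at(pb,Ob,[262,0,24]),.1);ctrl.sleep(.2)
print('w',ctrl.current_grip_width(),ctrl.current_t())
c=cam('wrist');b=ctrl.read_camera('wrist');np.savez('pics/pre2.npz',K=c[0],D=c[1],T=c[2])
P=proj(c,[at(pb,Ob,m) for m in [[290.5,-32,17],[290.5,-32,31],[290.5,32,31],[290.5,32,17]]]).round().astype(int)
cv2.polylines(b,[P],True,(255,0,255),1)
a=ctrl.read_camera('scene')[130:290,340:500]
o=np.zeros((480,800,3),np.uint8);o[:320,:320]=cv2.resize(a,None,fx=2,fy=2);o[:,320:]=b[:,80:560];cv2.imwrite('pics/pre2v.png',o)
E
```

```text
False
w 0.15307705883157263 42.4
w 0.15728299460212933 46.4833
```

View pics/pre2v.png

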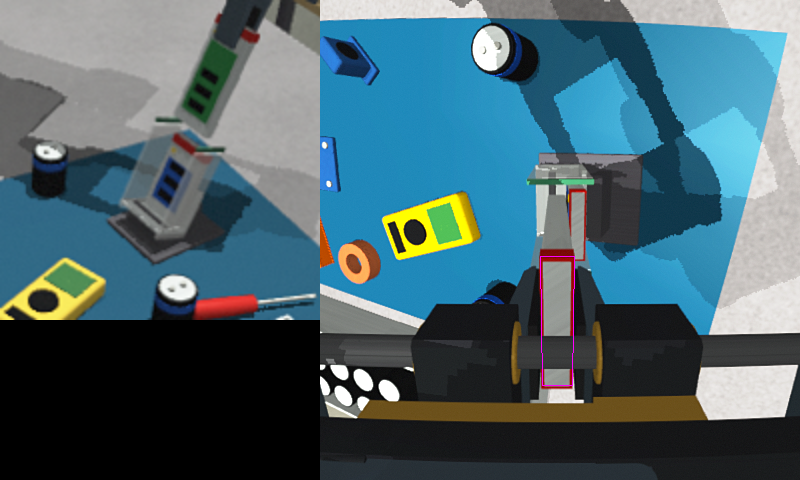

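The tall module hangs where predicted. Insert it, move back to contact, set it down and release.

```bash
python3 - <<'E'
from seatit import *
print(ctrl.move_l(at(pb,Ob,[133,0,24]),.12,contact_N=8))
h=ctrl.move_l(at(pb,Ob,[117,0,24]),.02,contact_N=5);print(h,tip().round(1))
put(121.5,20)
ctrl.command_gripper(.35);ctrl.sleep(.6)
c=cam('wrist');b=ctrl.read_camera('wrist');np.savez('pics/in3.npz',K=c[0],D=c[1],T=c[2]);cv2.imwrite('pics/in3.png',b);print(ctrl.current_t())
x0,y0,w,h=215,130,200,150;k=4
a=cv2.resize(b[y0:y0+h,x0:x0+w],None,fx=k,fy=k,interpolation=cv2.INTER_CUBIC);a=np.clip(a*1.2,0,255).astype(np.uint8)
for y in(32,-32):
  P=((proj(c,[at(pb,Ob,m) for m in [[0,y,12.7],[150,y,12.7],[150,y,26.7],[0,y,26.7],[0,y,12.7]]])-[x0,y0]+.5)*k).astype(int)
  cv2.polylines(a,[P],False,(0,255,0),1)
P=((proj(c,[at(pb,Ob,m) for m in [[115,32,-1.3],[115,32,12.7],[115,-32,12.7],[115,-32,-1.3],[115,32,-1.3]]])-[x0,y0]+.5)*k).astype(int)
cv2.polylines(a,[P],False,(255,0,255),1);cv2.imwrite('pics/z3.png',a)
E
```

```text
False
True [123.7  -0.   23.9]
back True [127.3   0.2  19.2] [ 1.9 -2.1  0.1]
down True [123.7   0.4  19.3] [-0.6  0.7  6. ]
50.6417
```

No pictures left, so I check numerically from the stored one: red outlines against predictions.

```bash
python3 - <<'E'
from m import *
for nm in('in2','in3'):
    b=cv2.imread(f'pics/{nm}.png').astype(int);m=((b[...,2]>90)&(b[...,1]<60)&(b[...,0]<60)).astype(np.uint8)
    n,l,s,ce=cv2.connectedComponentsWithStats(m)
    c=load(nm)
    print(nm,[s[i].tolist() for i in range(1,n) if s[i][4]>15])
    for v in(265,300,330,360,380):
        print(v,np.where(m[v,230:420])[0]+230)
    P=lambda l:proj(c,[at(pb,Ob,q) for q in l]).round(1).tolist()
    print('short top',P([[115,y,z] for y in(-32,32) for z in(-1.3,12.7)]))
    print('tall top',P([[x,y,z] for x in(150,152) for y in(-32,32) for z in(12.7,26.7)]))
    print('tall bottom',P([[0,32,12.7],[0,32,26.7]]))
E
```

```text
in2 [[323, 0, 89, 40, 2062], [616, 119, 17, 5, 23], [459, 244, 35, 60, 518], [299, 255, 35, 81, 534], [301, 369, 31, 16, 139]]
265 [299 300 301 331 332 333]
300 [300 301 302 330 331 332 333]
330 [300 301 302 330 331 332]
360 []
380 [301 302 303 329 330 331]
short top [[299.1, 255.1], [333.2, 255.1], [301.1, 384.9], [331.2, 384.9]]
tall top [[338.3, 290.8], [381.9, 290.7], [334.9, 445.1], [371.8, 444.7], [338.7, 293.5], [383.0, 293.3], [335.1, 449.3], [372.5, 448.9]]
tall bottom [[325.0, 285.3], [343.4, 285.3]]
in3 [[331, 230, 29, 36, 319], [300, 247, 35, 89, 816], [277, 369, 68, 34, 955]]
265 [300 301 302 332 333 334 356 357 358]
300 [301 302 303 332 333 334]
330 [301 302 303 331 332 333]
360 []
380 [302 303 304 331 332 333]
short top [[354.0, 344.2], [329.1, 344.2], [358.0, 234.1], [330.5, 234.1]]
tall top [[331.2, 385.0], [301.5, 384.9], [333.3, 256.6], [299.7, 256.5], [331.4, 387.7], [301.3, 387.7], [333.5, 258.2], [299.4, 258.1]]
tall bottom [[325.7, 196.0], [308.4, 196.0]]
```

```bash
python3 - <<'E'
from m import *
ctrl.move_l(at(pb,Ob,[145,0,19.3]),.05);ctrl.move_l(at(pb,Ob,[240,0,19.3]),.15);ctrl.sleep(.6)
c=cam('wrist');b=ctrl.read_camera('wrist').astype(int);m=((b[...,2]>90)&(b[...,1]<60)&(b[...,0]<60)).astype(np.uint8)
n,l,s,_=cv2.connectedComponentsWithStats(m);print([s[i].tolist() for i in range(1,n) if s[i][4]>15])
for nm,x,z in(('short',115,-1.3),('tall150',150,12.7),('tall152',152,12.7)):
    print(nm,proj(c,[at(pb,Ob,[x,y,zz]) for y in(-32,32) for zz in(z,z+14)]).round(1).tolist())
for v in range(190,330,15): print(v,np.where(m[v,200:460])[0]+200)
print(ctrl.current_contact_force().round(2),ctrl.current_t())
E
```

```text
[[307, 194, 37, 92, 510], [51, 269, 18, 3, 33], [285, 307, 53, 30, 768]]
short [[341.1, 268.8], [324.8, 268.8], [342.6, 195.0], [325.4, 194.9]]
tall150 [[325.7, 285.1], [307.5, 285.0], [326.4, 203.0], [306.9, 202.9]]
tall152 [[325.7, 286.1], [307.4, 286.1], [326.4, 203.5], [306.9, 203.4]]
190 []
205 [307 308 326 342]
220 [307 308 326 342]
235 [307 308 326 341 342]
250 [308 326 341]
265 [308 309 326 341]
280 [309 325]
295 []
310 [285 286 287 288 289 290 291 292 293]
325 [285 286 287 288 289 290 291 292 293 294 295 296 297 298 299 300 301 302
 303 304 305 306 307 308 309 310 311 312 313 314 315 316 317 318 319 320]
[ 0.72 -0.28 -0.07] 52.6583
```

Both tops match the model within about 1 px (roughly 1 mm) and the arm is clear, so I hand in.

```bash
python3 -c "
from bench import ctrl
ctrl.sign_off()"
```

```text
the job is handed in; nothing more can be done
```

Both modules are on the leaning shelf and the job was handed in at about 53 s of the 72 s allowed. No verdict is reported.

**What I did**
- **Short module:** I took it from the rest by its red edge and shelved it. The first release left it tilted, its foot about 4 mm out on the board, roughly 0.07 rad. I took it again, moved it back to contact with the backstop and set it down flat.
- **Tall module:** I picked it from the bench across its width and laid it on the rest until it touched the ledge. I let go, took it again by its red edge, set it against the short one and released it.

**Last checks**
- After the arm withdrew, the red top outlines of both modules matched the predicted in-place poses within about 1 px (roughly 1 mm). That prediction includes a 1.3 mm correction to my estimate of the backstop. Nothing was touching the arm.
- **Disagreement:** the tall module met the board about 2 mm earlier than predicted, which puts its x at about 77 mm, inside the 71–80 mm limit. The image could not resolve this.
- **Not measured:** the final tilt angles, checked only through the top edges and the back contacts. The picture limit was reached, so these last checks are numbers only, and I did not check the bystanders again.

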